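# Uncouple the tray carriage from its ball dock

## Task

Uncouple the tray carriage: first give the yellow-padded hand pump at least three full strokes (press it right down, then let it come right back up each time) to open the wheel brake. Then take the red latch grip, pull the latch sideways out from under the ball against its spring, lift the tongue off the ball by that same grip, and finish while still holding the grip with the tongue raised steadily, about 10 cm up. Leave the sandwich packs and the label roll where they are.

Things in the scene. Friction and masses are not known exactly. Their poses are not given: they have to be found in the camera images.
- dock: Fixed on the bench: a steel ball mount and, on its +x side, a stainless tray carriage (260 x 290 mm, deck at 99 mm, packs on it up to about 160 mm high, starting 300 mm from the ball) whose blue tongue points to -x and is coupled over the ball. Origin on the bench right under the ball; x runs along the tongue from the ball to the carriage, y is the direction in which the latch is pulled, z up.
- ball (a point): Centre of the 50 mm steel ball, 85 mm above the bench, hidden inside the coupler head (a dark steel box 90 x 68 mm whose top is 34 mm above this point). Axes as the dock's.
- tongue_hinge (a point): Centre of the tongue's hinge pin on the carriage, 270 mm in dock x from the ball and also 85 mm above the bench. The hinge axis is the dock's y. Axes as the dock's; it does not move.
- tongue (a joint): Angle of the tongue (rad): 0 coupled, growing as the coupler head is lifted (a rise of about 270 mm x sin(angle)), stop at 0.8. Free hinge, the tongue falls back by its weight if let go; about 5 to 7 N at the grip lifts it. While the latch is in, its keeper plate under the ball stops it at about 0.01.
- latch (a joint): Travel of the latch (m): 0 in (locked), 0.024 at its outer stop. It slides along the tongue's y (dock y) and is drawn back by a spring: about 6 N at 0, 12 N at the stop. From 0.012 on the keeper is clear of the ball.
- grip: Red plastic grip, 44 mm along the tongue (x) x 18 mm (y) x 28 mm high, on an 11 mm steel stem on the latch's outer end beside the coupler head; free on both y sides. Origin: on the tongue's centre line at ball height when the latch is in, NOT in the grip itself. Moves with latch and tongue.
- grip_center (a point): Centre of the red grip: at rest 50.5 mm in dock y from the ball and 76 mm above the ball's centre (161 mm above the bench); grip top 14 mm above. Axes as the dock's, tilting with the tongue. As the tongue rises this point runs on an arc about the hinge axis: lifted by 0.4 rad it has gone up about 100 mm and 51 mm in dock +x.
- pump_lever (a joint): Angle of the hand pump's lever (rad): 0 fully up, 0.5 fully down at its stop. A spring brings it back up by itself; the pad needs about 4 N to start and 9 N at the bottom.
- pump_pad (a point): Centre of the top face of the yellow round pad (56 mm across) at the lever's end, about 200 mm above the bench when up. The lever is a 17 mm steel bar; its pivot lies 219 mm from this point in pump +x when up and 125 mm above the bench; pressed fully down this point has dropped about 114 mm and is 8 mm farther from the pivot sideways than when up. Press it from above.
- pump: Fixed hand pump: foot plate 160 x 90 mm, grey cylinder and block up to 80 to 145 mm high. Origin on the bench in the foot plate; the lever points to the pump's -x, z up. It may stand to the left or the right of the dock.
- pack_front: Sandwich pack in a white tray, 90 (x) x 165 (y) x 58 mm high, loose, between robot and ball. Origin at the centre of its underside. Leave alone.
- pack_side: The same kind of pack, loose, farther off on the left. Origin at the centre of its underside. Leave alone.
- label_roll: Paper label roll standing on end, 100 mm across, 60 mm high, loose, on the other side of the dock from the pump. Origin at the centre of its underside. Leave alone.

How it is judged:
By the outcome, as a careful person would: the job done as asked, in the order asked, and still so for the second after the job is handed in, while the arm keeps its last pose, push and grip.
It also fails if it takes over 64 s, if anything falls off the work surface, if the arm or the gripper's body presses on something with over 40 N, if the wrist force passes 120 N, or if a joint passes its speed limit or range.

## Robot

A 6-joint arm with a two-finger parallel gripper is mounted at the origin on the work surface. World frame = base frame: x ahead of the robot, y to its left, z up, the work surface at z = 0. Lengths are in m, angles in degrees, forces in N, time in s.
With the tool pointing down it reaches from about 0.375 to 0.9 m from the base axis. Payload 3.1 kg.
Tool frame: the origin (TCP) lies at the very end of the fingers, on their centre line; the grasp point (between the pads) lies bot.grip_point_offset behind it (bot.grip_point_offset is the distance from the TCP to the grasp point, in m); z points along the fingers, y is the line along which they close (so a half turn about z gives the same grasp; the last joint's range is limited). The gripper opens to 87 mm and grips with 3 to 60 N. Pads are 19 mm wide; open, the fingers measure 117 mm over their backs; the gripper's body (75 mm by 190 mm) begins 51 mm behind the grasp point.
Start: joints at [-10.227, 30.224, 82.088, -0, 67.689, -10.227], TCP at [0.625, 0, 0.223] pointing down, gripper open.
Joint ranges: [-176.69, 176.69], [-43.24, 126.21], [12.49, 139.97], [-82, 262], [0, 151.66], [-163.58, 163.58]. Speed limits (degrees/s): [159.86, 159.86, 180, 180, 180, 180].

## Interface

Orientations are given as a 3x3 rotation matrix whose columns are the frame's x, y, z axes.
In Python, from rig import bot, viewer, ticket gives the robot as it stands.
- The arm moves only by the tool servo_tool, never from a script. Its argument "targets" is a list of rows, each an object with "offset": the shift along the tool's x, y, z in m, a list of three; "dr": the turn, a rotation vector about the tool's x, y, z in degrees, a list of three. In form: [{"offset": [x, y, z], "dr": [ax, ay, az]}, ...]. A call has 1 to 20 rows; each row is the pose to reach, as a shift and turn from the pose commanded when the call began, along the tool's axes at that moment; what a row does not reach only later rows make up. A row lasts 1/12 s, in which the tool goes at most 41.7 mm and 7.16 degrees, less where a joint would pass 70% of its speed; a pose out of reach is approached as far as the arm can. A call with a gripper value outside its range is refused whole. "gripper" is the gripper command: -1 is fully open, 1 is shut, values between are in proportion, set as the call begins (left out, the last holds). The fingers move at their own pace and stop on an object; the grip force is fixed at half the most. Time passes only in rows, so rows that repeat a pose let the fingers close. It gives the time, the measured TCP pose, the force, the opening and the grip force at its end, in the units of the state.
- bot.read_state(): the state, without advancing time (a new reading comes with each control period).
- viewer.capture(name): name is "scene" or "side" or "wrist"; returns a dict with "color" (400x640x3 uint8, red, green, blue), "camera_matrix" (3x3 intrinsics, pixels), "R" (3x3) and "t" (3): a world point X has camera coordinates R X + t. Camera axes: x right, y down, z forward; pixel columns grow to the right and rows downward; lengths in m; the calibration is good to about 2 mm. A picture is of the moment at which its call begins. There is no depth.
- ticket.hand_in(): hands the job in; it is judged then, once.
The state is a dict: "time_s": time; "joint_positions": joint angles; "qvel": joint speeds; "tau": joint torques, N m; "position": TCP position; "tcp_rot": TCP orientation; "force": force on the tool from outside, world axes, zero at the start; "moment": the same for the moment, N m; "opening": opening from 0.0 (shut) to 1.0 (fully open); "grasp_force": force on a finger pad.
Only numpy, scipy, OpenCV 4.12 (cv2) and the standard library are available. Lean on these libraries where they do the work, as an engineer would, in place of code of your own. Each camera call takes 0.05 s, during which the arm holds its last target. There are 200 camera calls.

## Working session

There is one attempt and no reset: what is moved stays moved. The work goes in short steps, Python scripts to look and compute and a tool call to move; the robot and the scene stay as the last step left them, time stands still between calls to the robot, and variables do not carry over. Pictures are saved under pics/ and viewed, at most 10 in all, crops included, and the job is handed in when it is done.

Besides the shell and the picture viewer there is one more tool, called after "Request:" by a JSON object that holds its "fn" and its "kwargs". servo_tool: Moves the arm, as the interface text tells. Its arguments: {"type":"object","properties":{"targets":{"type":"array"},"gripper":{"type":"number"}},"required":["targets"]}

```bash
mkdir -p pics; python3 - <<'E'
from rig import bot, viewer
import cv2,numpy as np
s=bot.read_state();print(s['time_s'],s['position'],s['tcp_rot'],s['opening'],bot.grip_point_offset)
for n in("scene","side","wrist"):
    c=viewer.capture(n);cv2.imwrite(f"pics/{n}0.png",c["color"][:,:,::-1]);np.savez(f"pics/{n}0.npz",**c)
a=cv2.imread("pics/scene0.png");b=cv2.imread("pics/side0.png")
cv2.imwrite("pics/both0.png",cv2.resize(np.vstack([a,b]),(480,600)))
E
```

```text
0.0 [6.24277705e-01 1.64135328e-04 2.21590650e-01] [[-8.16259442e-06  9.99997846e-01 -2.07553478e-03]
 [ 9.99999924e-01  8.97175469e-06  3.89847265e-04]
 [ 3.89865046e-04 -2.07553144e-03 -9.99997770e-01]] 0.9990351261229545 0.0187
```

View pics/scene0.png

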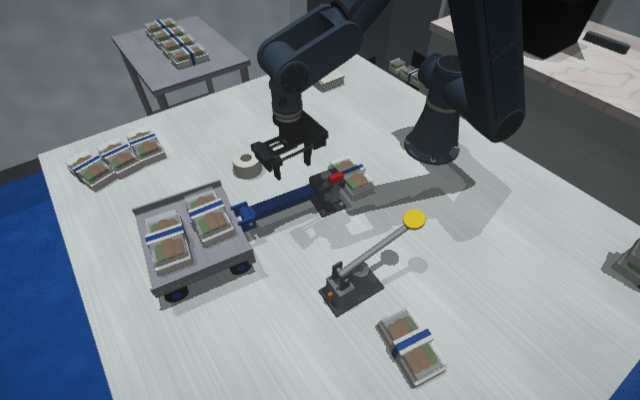

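View pics/side0.png

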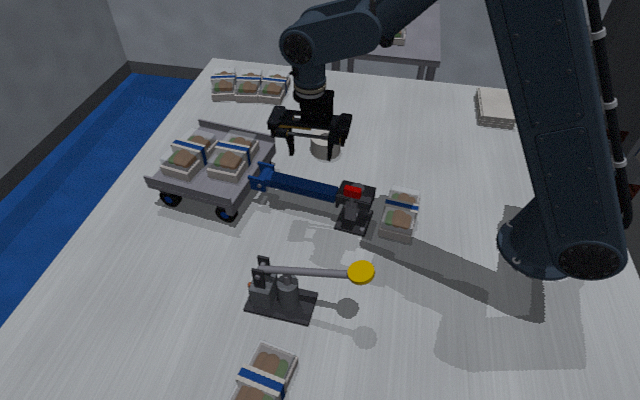

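The scene view shows the pad at about (414,219) and the red grip at (336,177). In the side view they are at (361,271) and (352,190). The pump stands to the left (+y) of the dock, with the carriage on the far side. Next I'll triangulate these.

```bash
cat > h.py <<'E'
import numpy as np,cv2
def ray(c,p):
    d=np.linalg.inv(c["camera_matrix"])@[p[0],p[1],1.]; R=c["R"]
    d=R.T@d; return -R.T@c["t"], d/np.linalg.norm(d)
def tri(obs):
    A=np.zeros((3,3));b=np.zeros(3);L=[]
    for c,p in obs:
        o,d=ray(c,p);P=np.eye(3)-np.outer(d,d);A+=P;b+=P@o;L.append((o,P))
    X=np.linalg.solve(A,b);return X,[np.linalg.norm(P@(X-o)) for o,P in L]
def mask(c,name):
    h=cv2.cvtColor(c["color"],cv2.COLOR_RGB2HSV)
    H,S,V=[h[...,i].astype(int) for i in range(3)]
    m={"yellow":(H>20)&(H<33)&(S>180)&(V>120),"red":((H<6)|(H>174))&(S>170)&(V>90),"blue":(H>105)&(H<125)&(S>120)&(V>40)}[name]
    return m.astype(np.uint8)
def blobs(c,name,amin=30):
    n,l,st,ce=cv2.connectedComponentsWithStats(mask(c,name))
    return [(st[i].tolist(),ce[i],l==i) for i in range(1,n) if st[i,4]>amin]
def plane(c,p,z):
    o,d=ray(c,p);return o+d*(z-o[2])/d[2]
def linedir(views):   # views: (cam, pixel mask) -> 3D line direction from the planes of fitted image lines
    N=[]
    for c,m in views:
        y,x=np.nonzero(m);vx,vy,x0,y0=cv2.fitLine(np.c_[x,y].astype(np.float32),cv2.DIST_HUBER,0,.01,.01).ravel()
        a=ray(c,(x0,y0))[1];b=ray(c,(x0+50*vx,y0+50*vy))[1];N.append(np.cross(a,b))
    d=np.cross(*N);return d/np.linalg.norm(d)
E
python3 - <<'E'
from h import *
s,d=[dict(np.load(f"pics/{n}0.npz")) for n in("scene","side")]
for n in("yellow","red","blue"):
    for q,c in(("scene",s),("side",d)):
        for b in blobs(c,n,25):print(n,q,b[0],b[1].round(1))
big=lambda c,n:max(blobs(c,n),key=lambda b:b[0][4])
for n in("yellow","red"):print(n,tri([(s,big(s,n)[1]),(d,big(d,n)[1])]))
print("pivot",tri([(s,(340,268)),(d,(264,268))]))
print("hinge",tri([(s,(247,216)),(d,(263,180))]))
E
```

```text
yellow scene [403, 210, 22, 18, 305] [413.5 218.7]
yellow side [347, 260, 27, 22, 457] [360.5 270.9]
red scene [329, 172, 14, 8, 61] [335.6 175.4]
red side [344, 185, 17, 8, 86] [352.3 188.5]
blue scene [157, 20, 38, 45, 102] [178.5  41.9]
blue scene [130, 134, 25, 10, 39] [141.8 138.7]
blue scene [103, 145, 25, 13, 48] [114.8 150.6]
blue scene [74, 156, 25, 16, 57] [ 85.9 163.4]
blue scene [343, 165, 20, 8, 46] [352.9 168.4]
blue scene [0, 171, 112, 229, 17429] [ 41.4 304.6]
blue scene [231, 185, 83, 46, 1126] [269.2 205.7]
blue scene [189, 201, 34, 15, 114] [205.5 208. ]
blue scene [146, 226, 37, 16, 143] [163.8 233.4]
blue scene [238, 265, 8, 6, 34] [241.2 267.8]
blue scene [172, 292, 10, 7, 51] [176.4 295.2]
blue scene [395, 329, 35, 22, 235] [411.9 339.6]
blue scene [609, 361, 31, 39, 624] [629.1 386.2]
blue side [0, 73, 194, 254, 16687] [ 76.2 179.8]
blue side [211, 76, 24, 2, 35] [220.9  76.3]
blue side [236, 77, 25, 2, 40] [246.5  77.6]
blue side [263, 78, 23, 4, 35] [274.2  79.2]
blue side [173, 140, 34, 25, 143] [192.6 147.8]
blue side [217, 142, 34, 24, 130] [235.3 148.3]
blue side [248, 161, 90, 42, 1447] [291.  183.2]
blue side [164, 197, 9, 6, 37] [168.  199.4]
blue side [386, 199, 32, 11, 115] [401.4 204.4]
blue side [220, 212, 9, 7, 38] [223.9 214.9]
blue side [238, 368, 47, 32, 394] [262.3 380.3]
yellow (array([0.45740591, 0.3049913 , 0.19326919]), [np.float64(0.0010233592442337365), np.float64(0.0010233592442336452)])
red (array([0.5076727 , 0.04524988, 0.1699335 ]), [np.float64(0.0011783301259506826), np.float64(0.001178330125950769)])
pivot (array([0.67011555, 0.28064757, 0.11981278]), [np.float64(0.003336880306843826), np.float64(0.0033368803068438697)])
hinge (array([ 0.76892952, -0.03787478,  0.08142693]), [np.float64(0.0026101755838049624), np.float64(0.002610175583804875)])
```

View pics/wrist0.png

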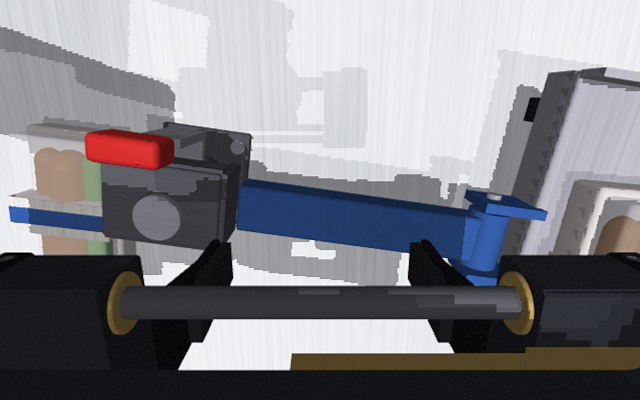

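The wrist view shows the red grip at (130,148), standing beyond the head at +y, and the tongue yawed about -7°, which matches the triangulation. Next I'll close the gripper and move above the pad.

Request:
{"fn": "servo_tool", "kwargs": {"targets": [{"offset": [0.03,-0.017,-0.02],"dr": [0,0,0]},{"offset": [0.06,-0.034,-0.02],"dr": [0,0,0]},{"offset": [0.09,-0.051,-0.02],"dr": [0,0,0]},{"offset": [0.12,-0.068,-0.02],"dr": [0,0,0]},{"offset": [0.15,-0.085,-0.02],"dr": [0,0,0]},{"offset": [0.18,-0.102,-0.02],"dr": [0,0,0]},{"offset": [0.21,-0.119,-0.02],"dr": [0,0,0]},{"offset": [0.24,-0.136,-0.02],"dr": [0,0,0]},{"offset": [0.27,-0.153,-0.02],"dr": [0,0,0]},{"offset": [0.305,-0.169,-0.015],"dr": [0,0,0]},{"offset": [0.305,-0.169,-0.01],"dr": [0,0,0]},{"offset": [0.305,-0.169,-0.01],"dr": [0,0,0]}], "gripper": 1}}

```text
time_s: 1.15
position: [0.454, 0.3063, 0.2315]
tcp_rot: [[-0.004, 1.0, -0.002], [1.0, 0.004, -0.001], [-0.001, -0.002, -1.0]]
force: [-0.4, -1.2, -0.4]
opening: 0.172
grasp_force: 0.0
```

```bash
python3 - <<'E'
from h import *
from rig import bot,viewer
s=bot.read_state();print(s['time_s'],s['position'].round(4) if hasattr(s['position'],'round') else s['position'],s['opening'],s['joint_positions'],s['force'])
a=viewer.capture("scene")["color"][120:320,220:540,::-1];b=viewer.capture("side")["color"][120:320,220:540,::-1]
cv2.imwrite("pics/pad1.png",cv2.resize(np.vstack([a,b]),(480,600)))
E
```

```text
1.15 [0.454  0.3063 0.2315] 0.1723821467439663 [ 2.23213900e+01  2.36992442e+01  9.25714188e+01 -1.39077885e-02
  6.38759076e+01  2.20791218e+01] [-0.41255947 -1.18729093 -0.4432373 ]
```

View pics/pad1.png

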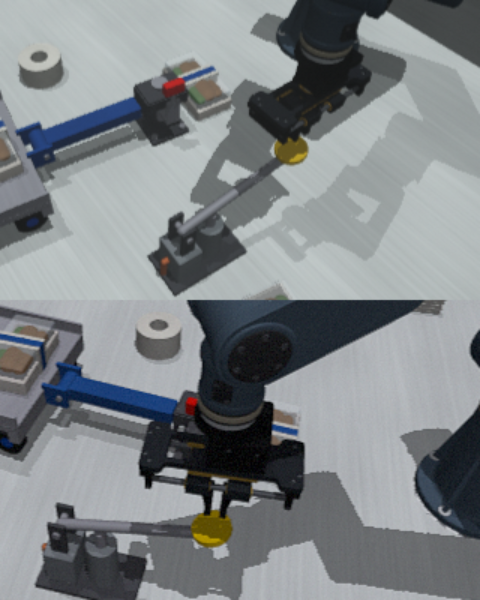

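The fingers are over the pad in both views, so I'll press along the arc.

Request:
{"fn": "servo_tool", "kwargs": {"targets": [{"offset": [0,0,0.015],"dr": [0,0,0]},{"offset": [0,0,0.03],"dr": [0,0,0]},{"offset": [0,-0.001,0.04],"dr": [0,0,0]},{"offset": [0,-0.003,0.05],"dr": [0,0,0]},{"offset": [0.001,-0.005,0.06],"dr": [0,0,0]},{"offset": [0.001,-0.007,0.07],"dr": [0,0,0]},{"offset": [0.001,-0.009,0.08],"dr": [0,0,0]},{"offset": [0.001,-0.01,0.09],"dr": [0,0,0]},{"offset": [0.001,-0.011,0.1],"dr": [0,0,0]},{"offset": [0.001,-0.011,0.11],"dr": [0,0,0]},{"offset": [0.001,-0.011,0.12],"dr": [0,0,0]},{"offset": [0.001,-0.01,0.13],"dr": [0,0,0]},{"offset": [0.001,-0.009,0.136],"dr": [0,0,0]},{"offset": [0.001,-0.009,0.14],"dr": [0,0,0]},{"offset": [0.001,-0.008,0.142],"dr": [0,0,0]},{"offset": [0.001,-0.008,0.142],"dr": [0,0,0]},{"offset": [0.001,-0.008,0.142],"dr": [0,0,0]}]}}

```text
time_s: 2.67
position: [0.4489, 0.3045, 0.0915]
tcp_rot: [[0.002, 1.0, 0.0], [1.0, -0.002, -0.001], [-0.001, 0.0, -1.0]]
force: [-1.8, -2.0, 8.6]
opening: 0.002
grasp_force: 4.4
```

Request:
{"fn": "servo_tool", "kwargs": {"targets": [{"offset": [0,0,0.002],"dr": [0,0,0]},{"offset": [0,0,0.004],"dr": [0,0,0]},{"offset": [0,0,0.006],"dr": [0,0,0]},{"offset": [0,0,0.006],"dr": [0,0,0]}]}}

```text
time_s: 3.0
position: [0.4498, 0.3044, 0.0856]
tcp_rot: [[0.001, 1.0, 0.002], [1.0, -0.001, -0.001], [-0.001, 0.002, -1.0]]
force: [-0.4, -4.0, 9.3]
opening: 0.003
grasp_force: 4.5
```

Request:
{"fn": "servo_tool", "kwargs": {"targets": [{"offset": [0,0,0.002],"dr": [0,0,0]},{"offset": [0,0,0.004],"dr": [0,0,0]},{"offset": [0,0,0.004],"dr": [0,0,0]}]}}

```text
time_s: 3.25
position: [0.4501, 0.3045, 0.0843]
tcp_rot: [[0.001, 1.0, 0.003], [1.0, -0.001, -0.001], [-0.001, 0.003, -1.0]]
force: [-4.5, -5.3, 26.7]
opening: 0.006
grasp_force: 13.5
```

Stop reached. Now strokes 2 and 3: let it rise fully, hold clear, then press again.

Request:
{"fn": "servo_tool", "kwargs": {"targets": [{"offset": [0,-0.003,-0.025],"dr": [0,0,0]},{"offset": [0,-0.003,-0.055],"dr": [0,0,0]},{"offset": [0,0,-0.085],"dr": [0,0,0]},{"offset": [0,0.006,-0.12],"dr": [0,0,0]},{"offset": [0,0.008,-0.145],"dr": [0,0,0]},{"offset": [0,0.008,-0.145],"dr": [0,0,0]},{"offset": [0,0.008,-0.145],"dr": [0,0,0]},{"offset": [0,0.008,-0.145],"dr": [0,0,0]},{"offset": [0,0.008,-0.125],"dr": [0,0,0]},{"offset": [0,0.006,-0.11],"dr": [0,0,0]},{"offset": [0,0.002,-0.095],"dr": [0,0,0]},{"offset": [0,-0.001,-0.075],"dr": [0,0,0]},{"offset": [0,-0.003,-0.055],"dr": [0,0,0]},{"offset": [0,-0.003,-0.035],"dr": [0,0,0]},{"offset": [0,-0.002,-0.02],"dr": [0,0,0]},{"offset": [0,-0.001,-0.01],"dr": [0,0,0]},{"offset": [0,0,-0.005],"dr": [0,0,0]},{"offset": [0,0,-0.002],"dr": [0,0,0]},{"offset": [0,0,0],"dr": [0,0,0]},{"offset": [0,0,0],"dr": [0,0,0]}]}}

```text
time_s: 4.92
position: [0.4485, 0.3061, 0.0835]
tcp_rot: [[0.0, 1.0, 0.002], [1.0, -0.0, 0.0], [0.0, 0.002, -1.0]]
force: [-5.2, -2.3, 33.4]
opening: 0.005
grasp_force: 16.7
```

Request:
{"fn": "servo_tool", "kwargs": {"targets": [{"offset": [0,-0.003,-0.025],"dr": [0,0,0]},{"offset": [0,-0.003,-0.055],"dr": [0,0,0]},{"offset": [0,0,-0.085],"dr": [0,0,0]},{"offset": [0,0.006,-0.12],"dr": [0,0,0]},{"offset": [0,0.008,-0.145],"dr": [0,0,0]},{"offset": [0,0.008,-0.145],"dr": [0,0,0]},{"offset": [0,0.008,-0.145],"dr": [0,0,0]},{"offset": [0,0.008,-0.145],"dr": [0,0,0]}]}}

```text
time_s: 5.58
position: [0.4542, 0.3051, 0.2232]
tcp_rot: [[0.0, 1.0, -0.005], [1.0, -0.0, -0.002], [-0.002, -0.005, -1.0]]
force: [-1.2, -0.1, -0.6]
opening: 0.0
grasp_force: 0.0
```

```bash
python3 - <<'E'
from h import *
from rig import bot,viewer
s=bot.read_state();print(s['time_s'],s['position'],s['force'])
for n in("scene","side"):
    c=viewer.capture(n);print([b[:2] for b in blobs(c,"yellow")],[b[:2] for b in blobs(c,"red")])
E
```

```text
5.5833 [0.45424754 0.3051197  0.22323146] [-1.18714642 -0.13359071 -0.58403604]
[([410, 221, 14, 7, 37], array([417.59459459, 224.91891892]))] [([329, 172, 14, 8, 56], array([335.375     , 175.39285714]))]
[([352, 277, 16, 7, 46], array([358.17391304, 279.82608696]))] [([344, 185, 8, 12, 59], array([347.20338983, 189.28813559]))]
```

Two strokes done. I'll do two more, with longer holds at the top for margin.

Request:
{"fn": "servo_tool", "kwargs": {"targets": [{"offset": [0,0,-0.01],"dr": [0,0,0]},{"offset": [0,0,-0.01],"dr": [0,0,0]},{"offset": [0,0,-0.01],"dr": [0,0,0]},{"offset": [0,0,0.02],"dr": [0,0,0]},{"offset": [0,-0.002,0.035],"dr": [0,0,0]},{"offset": [0,-0.006,0.05],"dr": [0,0,0]},{"offset": [0,-0.009,0.07],"dr": [0,0,0]},{"offset": [0,-0.011,0.09],"dr": [0,0,0]},{"offset": [0,-0.011,0.11],"dr": [0,0,0]},{"offset": [0,-0.01,0.125],"dr": [0,0,0]},{"offset": [0,-0.009,0.135],"dr": [0,0,0]},{"offset": [0,-0.008,0.14],"dr": [0,0,0]},{"offset": [0,-0.008,0.143],"dr": [0,0,0]},{"offset": [0,-0.008,0.144],"dr": [0,0,0]},{"offset": [0,-0.008,0.144],"dr": [0,0,0]}]}}

```text
time_s: 6.93
position: [0.4494, 0.307, 0.0845]
tcp_rot: [[-0.0, 1.0, 0.004], [1.0, 0.0, 0.002], [0.002, 0.004, -1.0]]
force: [-3.2, -0.6, 20.8]
opening: 0.004
grasp_force: 10.1
```

Request:
{"fn": "servo_tool", "kwargs": {"targets": [{"offset": [0,-0.003,-0.025],"dr": [0,0,0]},{"offset": [0,-0.003,-0.055],"dr": [0,0,0]},{"offset": [0,0,-0.085],"dr": [0,0,0]},{"offset": [0,0.006,-0.12],"dr": [0,0,0]},{"offset": [0,0.008,-0.15],"dr": [0,0,0]},{"offset": [0,0.008,-0.155],"dr": [0,0,0]},{"offset": [0,0.008,-0.155],"dr": [0,0,0]},{"offset": [0,0.008,-0.155],"dr": [0,0,0]},{"offset": [0,0.008,-0.155],"dr": [0,0,0]},{"offset": [0,0.008,-0.155],"dr": [0,0,0]},{"offset": [0,0.008,-0.155],"dr": [0,0,0]},{"offset": [0,0.008,-0.155],"dr": [0,0,0]}]}}

```text
time_s: 7.93
position: [0.4554, 0.3058, 0.2353]
tcp_rot: [[-0.0, 1.0, -0.002], [1.0, 0.0, -0.001], [-0.001, -0.002, -1.0]]
force: [-0.4, 0.1, 0.3]
opening: 0.006
grasp_force: 0.0
```

Request:
{"fn": "servo_tool", "kwargs": {"targets": [{"offset": [0,0,0.03],"dr": [0,0,0]},{"offset": [0,-0.002,0.045],"dr": [0,0,0]},{"offset": [0,-0.006,0.06],"dr": [0,0,0]},{"offset": [0,-0.009,0.08],"dr": [0,0,0]},{"offset": [0,-0.011,0.1],"dr": [0,0,0]},{"offset": [0,-0.011,0.12],"dr": [0,0,0]},{"offset": [0,-0.01,0.135],"dr": [0,0,0]},{"offset": [0,-0.009,0.145],"dr": [0,0,0]},{"offset": [0,-0.008,0.15],"dr": [0,0,0]},{"offset": [0,-0.008,0.153],"dr": [0,0,0]},{"offset": [0,-0.008,0.1545],"dr": [0,0,0]},{"offset": [0,-0.008,0.1545],"dr": [0,0,0]}]}}

```text
time_s: 8.93
position: [0.4491, 0.3069, 0.0845]
tcp_rot: [[-0.0, 1.0, 0.003], [1.0, 0.0, 0.002], [0.002, 0.003, -1.0]]
force: [-3.1, 0.8, 20.0]
opening: 0.007
grasp_force: 9.8
```

Request:
{"fn": "servo_tool", "kwargs": {"targets": [{"offset": [0,-0.003,-0.025],"dr": [0,0,0]},{"offset": [0,-0.003,-0.055],"dr": [0,0,0]},{"offset": [0,0,-0.085],"dr": [0,0,0]},{"offset": [0,0.006,-0.12],"dr": [0,0,0]},{"offset": [0,0.008,-0.15],"dr": [0,0,0]},{"offset": [0,0.008,-0.18],"dr": [0,0,0]},{"offset": [0,0.008,-0.19],"dr": [0,0,0]},{"offset": [0,0.008,-0.19],"dr": [0,0,0]},{"offset": [0,0.008,-0.19],"dr": [0,0,0]},{"offset": [0,0.008,-0.19],"dr": [0,0,0]}]}}

```text
time_s: 9.77
position: [0.4546, 0.3055, 0.2698]
tcp_rot: [[-0.0, 1.0, -0.004], [1.0, 0.0, -0.002], [-0.002, -0.004, -1.0]]
force: [-0.7, 1.1, -0.6]
opening: 0.0
grasp_force: 0.0
```

```bash
python3 - <<'E'
from h import *
from rig import bot,viewer
s=bot.read_state();print(s['time_s'],s['position'],s['force'])
C=[]
for n in("scene","side"):
    c=viewer.capture(n);b=max(blobs(c,"yellow"),key=lambda b:b[0][4]);print(b[:2]);C.append((c,b[1]))
print(tri(C))
# dock yaw from the first wrist picture: hull edges of the tongue's top, cut between columns 245 and 440
w=dict(np.load("pics/wrist0.npz"));m=mask(w,"blue");xs=np.arange(250,400)
P=[]
for x in xs:
    y=np.nonzero(m[140:262,x])[0]+140;P.append((y.min(),y.max()))
P=np.array(P)
for k in(0,1):
    f=np.polyfit(xs,P[:,k],1);a,b=[plane(w,(x,np.polyval(f,x)),.10) for x in(250,400)];d=b-a;print(k,np.polyval(f,[250,400]),np.degrees(np.arctan2(d[1],d[0])),a)
b=max(blobs(w,"red"),key=lambda b:b[0][4]);print(b[:2]); print(cv2.minAreaRect(np.argwhere(b[2])[:,::-1].astype(np.float32)))
E
```

```text
9.7667 [0.45455315 0.305467   0.26976371] [-0.67377235  1.08706507 -0.57465062]
([403, 210, 14, 14, 93], array([408.43010753, 215.52688172]))
([349, 274, 23, 8, 101], array([359.21782178, 278.43564356]))
(array([0.45487127, 0.29482999, 0.17432807]), [np.float64(0.012086254176797939), np.float64(0.012086254176798058)])
0 [179.560883   200.80742729] -8.280533032933233 [0.56706789 0.01263656 0.1       ]
1 [230.44229581 250.82693512] -8.266819780749827 [ 0.56465104 -0.03126761  0.1       ]
([85, 130, 86, 40, 2526], array([124.68052257, 148.44813935]))
((126.0484619140625, 148.451171875), (84.46697235107422, 34.392093658447266), 7.907163143157959)
```

Four full strokes are done and the pad is back up. The dock yaw is about -8.2°. Now I'll go above the grip, turning the tool so it closes along dock y.

Request:
{"fn": "servo_tool", "kwargs": {"targets": [{"offset": [-0.02,0.004,0],"dr": [0,0,-6.5]},{"offset": [-0.04,0.008,0],"dr": [0,0,-13]},{"offset": [-0.06,0.012,0],"dr": [0,0,-19.5]},{"offset": [-0.08,0.016,0],"dr": [0,0,-26]},{"offset": [-0.1,0.02,0],"dr": [0,0,-32.5]},{"offset": [-0.12,0.024,0],"dr": [0,0,-39]},{"offset": [-0.14,0.028,0],"dr": [0,0,-45.5]},{"offset": [-0.16,0.032,0.005],"dr": [0,0,-52]},{"offset": [-0.18,0.036,0.01],"dr": [0,0,-58.5]},{"offset": [-0.2,0.04,0.015],"dr": [0,0,-65]},{"offset": [-0.22,0.044,0.02],"dr": [0,0,-71.5]},{"offset": [-0.24,0.048,0.02],"dr": [0,0,-78]},{"offset": [-0.26,0.053,0.02],"dr": [0,0,-82]},{"offset": [-0.26,0.053,0.02],"dr": [0,0,-82]},{"offset": [-0.26,0.053,0.02],"dr": [0,0,-82]},{"offset": [-0.26,0.053,0.02],"dr": [0,0,-82]}], "gripper": -1}}

```text
time_s: 11.2
position: [0.5082, 0.0466, 0.2511]
tcp_rot: [[-0.99, 0.141, -0.002], [0.141, 0.99, 0.001], [0.003, 0.001, -1.0]]
force: [-0.4, 0.4, -0.3]
opening: 0.991
grasp_force: 0.0
```

```bash
python3 - <<'E'
from h import *
from rig import bot,viewer
c=viewer.capture("wrist");np.savez("pics/wrist1.npz",**c);cv2.imwrite("pics/wrist1.png",c["color"][:,:,::-1])
w0=dict(np.load("pics/wrist0.npz"))
B=[max(blobs(x,"red"),key=lambda b:b[0][4]) for x in(w0,c)]
for b in B:print(b[0],b[1],cv2.minAreaRect(np.argwhere(b[2])[:,::-1].astype(np.float32)))
print(tri([(w0,B[0][1]),(c,B[1][1])])); print("cam",-c["R"].T@c["t"],c["R"][2])
s=bot.read_state();print(s["position"],s["joint_positions"])
E
```

```text
[85, 130, 86, 40, 2526] [124.68052257 148.44813935] ((126.0484619140625, 148.451171875), (84.46697235107422, 34.392093658447266), 7.907163143157959)
[308, 181, 25, 58, 1300] [319.67       209.83384615] ((319.7288818359375, 209.61534118652344), (23.67588233947754, 57.1781120300293), 1.3971809148788452)
(array([0.50753487, 0.04696475, 0.16963067]), [np.float64(0.0006604490900193372), np.float64(0.0006604490900193394)])
cam [0.4307587  0.05734698 0.41366606] [ 0.27902524 -0.03911236 -0.95948691]
[0.50821249 0.04685674 0.25130793] [-7.31078401e+00  1.93520920e+01  9.62595382e+01  3.04470666e-02
  6.45046862e+01 -8.93034544e+01]
```

View pics/wrist1.png

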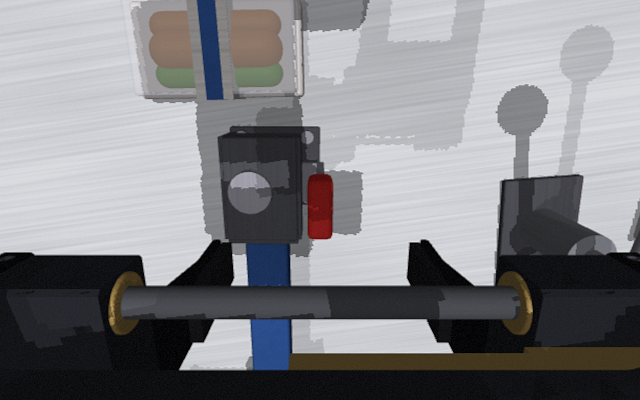

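The grip at (320,210) is centred between the fingers and aligned. Descend 109 mm and close.

Request:
{"fn": "servo_tool", "kwargs": {"targets": [{"offset": [0,0,0.02],"dr": [0,0,0]},{"offset": [-0.002,0,0.045],"dr": [0,0,0]},{"offset": [-0.002,0,0.07],"dr": [0,0,0]},{"offset": [-0.002,0,0.09],"dr": [0,0,0]},{"offset": [-0.002,0,0.1],"dr": [0,0,0]},{"offset": [-0.002,0,0.107],"dr": [0,0,0]},{"offset": [-0.002,0,0.109],"dr": [0,0,0]},{"offset": [-0.002,0,0.109],"dr": [0,0,0]},{"offset": [-0.002,0,0.109],"dr": [0,0,0]}]}}

```text
time_s: 12.0
position: [0.5117, 0.0459, 0.1439]
tcp_rot: [[-0.99, 0.139, 0.002], [0.139, 0.99, -0.0], [-0.002, 0.0, -1.0]]
force: [0.5, -1.0, 0.1]
opening: 0.998
grasp_force: 0.0
```

Request:
{"fn": "servo_tool", "kwargs": {"targets": [{"offset": [0,0,0],"dr": [0,0,0]},{"offset": [0,0,0],"dr": [0,0,0]},{"offset": [0,0,0],"dr": [0,0,0]},{"offset": [0,0,0],"dr": [0,0,0]},{"offset": [0,0,0],"dr": [0,0,0]},{"offset": [0,0,0],"dr": [0,0,0]},{"offset": [0,0,0],"dr": [0,0,0]},{"offset": [0,0,0],"dr": [0,0,0]},{"offset": [0,0,0],"dr": [0,0,0]},{"offset": [0,0,0],"dr": [0,0,0]},{"offset": [0,0,0],"dr": [0,0,0]},{"offset": [0,0,0],"dr": [0,0,0]}], "gripper": 1}}

```text
time_s: 13.0
position: [0.511, 0.046, 0.143]
tcp_rot: [[-0.99, 0.14, 0.0], [0.14, 0.99, 0.001], [0.0, 0.001, -1.0]]
force: [0.4, 0.5, 0.0]
opening: 0.201
grasp_force: 30.0
```

Gripped, with an opening of 17.5 mm and 30 N. Now I'll pull the latch out along tool +y.

Request:
{"fn": "servo_tool", "kwargs": {"targets": [{"offset": [0,0.004,0],"dr": [0,0,0]},{"offset": [0,0.008,0],"dr": [0,0,0]},{"offset": [0,0.012,0],"dr": [0,0,0]},{"offset": [0,0.016,0],"dr": [0,0,0]},{"offset": [0,0.02,0],"dr": [0,0,0]},{"offset": [0,0.02,0],"dr": [0,0,0]},{"offset": [0,0.02,0],"dr": [0,0,0]},{"offset": [0,0.02,0],"dr": [0,0,0]}]}}

```text
time_s: 13.67
position: [0.5134, 0.063, 0.1429]
tcp_rot: [[-0.99, 0.138, -0.001], [0.138, 0.99, -0.005], [0.001, -0.005, -1.0]]
force: [-1.1, -10.4, -0.2]
opening: 0.206
grasp_force: 30.0
```

```bash
python3 - <<'E'
from h import *
from rig import bot,viewer
s=bot.read_state();print(s['time_s'],s['position'],s['force'],s['opening'])
c=viewer.capture("wrist");b=max(blobs(c,"red"),key=lambda b:b[0][4]);print(b[:2],plane(c,b[1],.175))
cv2.imwrite("pics/wrist2.png",c["color"][:,:,::-1])
# lift plan: rigid turn about the hinge; rows in tool axes
import math
H=np.array([.270,-.070,.085-.143])   # hinge from TCP, dock axes (TCP at dock x ~0; tool x=-dock x, y=dock y, z=-z)
for a in np.arange(0.04,0.41,0.04):
    R=np.array([[math.cos(a),0,math.sin(a)],[0,1,0],[-math.sin(a),0,math.cos(a)]])
    for sg in(1,):
        d=H-R@H
        print(round(a,2),"dock",d.round(4),"tool",(-d[0]).round(4),(-d[2]).round(4),"deg",round(math.degrees(a),1))
E
```

```text
13.6667 [0.51342938 0.06302317 0.14291731] [ -1.13378517 -10.39225669  -0.19048885] 0.20649075444844764
([298, 218, 43, 68, 2620], array([319.51335878, 253.56717557])) [0.49495489 0.06542724 0.175     ]
0.04 dock [0.0025 0.     0.0108] tool -0.0025 -0.0108 deg 2.3
0.08 dock [0.0055 0.     0.0214] tool -0.0055 -0.0214 deg 4.6
0.12 dock [0.0089 0.     0.0319] tool -0.0089 -0.0319 deg 6.9
0.16 dock [0.0127 0.     0.0423] tool -0.0127 -0.0423 deg 9.2
0.2 dock [0.0169 0.     0.0525] tool -0.0169 -0.0525 deg 11.5
0.24 dock [0.0215 0.     0.0625] tool -0.0215 -0.0625 deg 13.8
0.28 dock [0.0265 0.     0.0724] tool -0.0265 -0.0724 deg 16.0
0.32 dock [0.032 0.    0.082] tool -0.032 -0.082 deg 18.3
0.36 dock [0.0377 0.     0.0914] tool -0.0377 -0.0914 deg 20.6
0.4 dock [0.0439 0.     0.1006] tool -0.0439 -0.1006 deg 22.9
```

The latch is pulled 17 mm at 10.4 N, past the 12 mm clear point. Next I'll start the lift on the arc.

Request:
{"fn": "servo_tool", "kwargs": {"targets": [{"offset": [-0.0012,0,-0.0054],"dr": [0,1.15,0]},{"offset": [-0.0025,0,-0.0108],"dr": [0,2.3,0]},{"offset": [-0.004,0,-0.016],"dr": [0,3.4,0]},{"offset": [-0.0055,0,-0.0214],"dr": [0,4.6,0]},{"offset": [-0.0055,0,-0.0214],"dr": [0,4.6,0]},{"offset": [-0.0055,0,-0.0214],"dr": [0,4.6,0]}]}}

```text
time_s: 14.22
position: [0.5185, 0.0617, 0.1635]
tcp_rot: [[-0.987, 0.138, -0.082], [0.138, 0.99, 0.005], [0.082, -0.006, -0.997]]
force: [-0.3, -10.6, -6.2]
opening: 0.205
grasp_force: 30.0
```

The lift force is 6.2 N, as expected. The hinge stays fixed in the tool frame, so I'll repeat the same table for another 0.32 rad.

Request:
{"fn": "servo_tool", "kwargs": {"targets": [{"offset": [-0.0012,0,-0.0054],"dr": [0,1.15,0]},{"offset": [-0.0025,0,-0.0108],"dr": [0,2.3,0]},{"offset": [-0.004,0,-0.0161],"dr": [0,3.45,0]},{"offset": [-0.0055,0,-0.0214],"dr": [0,4.6,0]},{"offset": [-0.0072,0,-0.0267],"dr": [0,5.75,0]},{"offset": [-0.0089,0,-0.0319],"dr": [0,6.9,0]},{"offset": [-0.0108,0,-0.0371],"dr": [0,8.05,0]},{"offset": [-0.0127,0,-0.0423],"dr": [0,9.2,0]},{"offset": [-0.0148,0,-0.0474],"dr": [0,10.35,0]},{"offset": [-0.0169,0,-0.0525],"dr": [0,11.5,0]},{"offset": [-0.0192,0,-0.0575],"dr": [0,12.65,0]},{"offset": [-0.0215,0,-0.0625],"dr": [0,13.8,0]},{"offset": [-0.024,0,-0.0675],"dr": [0,14.9,0]},{"offset": [-0.0265,0,-0.0724],"dr": [0,16,0]},{"offset": [-0.0292,0,-0.0772],"dr": [0,17.15,0]},{"offset": [-0.032,0,-0.082],"dr": [0,18.3,0]},{"offset": [-0.032,0,-0.082],"dr": [0,18.3,0]},{"offset": [-0.032,0,-0.082],"dr": [0,18.3,0]},{"offset": [-0.032,0,-0.082],"dr": [0,18.3,0]},{"offset": [-0.032,0,-0.082],"dr": [0,18.3,0]}]}}

```text
time_s: 15.88
position: [0.5562, 0.0558, 0.242]
tcp_rot: [[-0.911, 0.139, -0.389], [0.131, 0.99, 0.047], [0.392, -0.008, -0.92]]
force: [-2.6, -9.6, -6.1]
opening: 0.204
grasp_force: 30.0
```

```bash
python3 - <<'E'
from h import *
from rig import bot,viewer
s=bot.read_state();print(s['time_s'],s['position'],s['force'],s['opening'],s['qvel'])
a=viewer.capture("scene")["color"][100:300,180:500,::-1];b=viewer.capture("side")["color"][100:300,180:500,::-1]
cv2.imwrite("pics/lift.png",cv2.resize(np.vstack([a,b]),(480,600)))
E
```

```text
15.8833 [0.55615038 0.05576045 0.24196205] [-2.62031031 -9.56811709 -6.124855  ] 0.20359073595371988 [ 0.06555044 -0.01345651 -0.00146554 -0.02639691 -0.02399238  0.08399798]
```

View pics/lift.png

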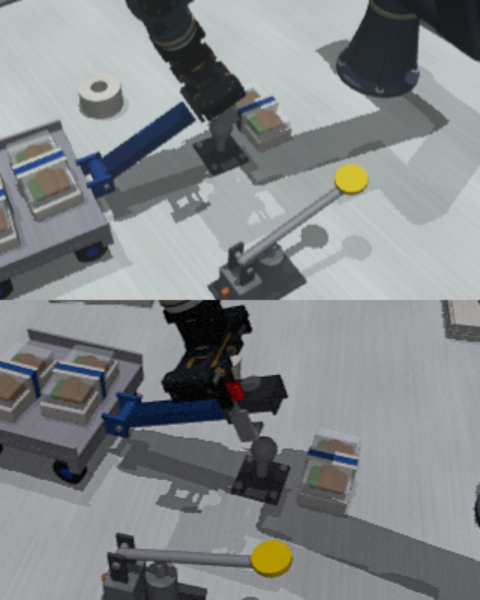

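The tongue is raised well clear of the bare ball at about (264,450) in the lower panel, and the grip is still held. The pump lever is up and the packs and roll are where they were. I'll hold briefly, then hand in.

Request:
{"fn": "servo_tool", "kwargs": {"targets": [{"offset": [0,0,0],"dr": [0,0,0]},{"offset": [0,0,0],"dr": [0,0,0]},{"offset": [0,0,0],"dr": [0,0,0]},{"offset": [0,0,0],"dr": [0,0,0]},{"offset": [0,0,0],"dr": [0,0,0]},{"offset": [0,0,0],"dr": [0,0,0]},{"offset": [0,0,0],"dr": [0,0,0]},{"offset": [0,0,0],"dr": [0,0,0]},{"offset": [0,0,0],"dr": [0,0,0]},{"offset": [0,0,0],"dr": [0,0,0]},{"offset": [0,0,0],"dr": [0,0,0]},{"offset": [0,0,0],"dr": [0,0,0]}]}}

```text
time_s: 16.98
position: [0.5561, 0.0557, 0.242]
tcp_rot: [[-0.911, 0.139, -0.389], [0.131, 0.99, 0.047], [0.392, -0.008, -0.92]]
force: [-2.3, -9.6, -5.1]
opening: 0.204
grasp_force: 30.0
```

```bash
python3 -c "
from rig import bot,ticket
s=bot.read_state();print(s['position'],s['force'],s['opening']);print(ticket.hand_in())"
```

```text
[0.55614837 0.05573214 0.24198957] [-2.27925255 -9.55208462 -5.12711518] 0.20437593709892432
the job is handed in; nothing more can be done
None
```

The job is handed in (no verdict was returned): I gave the pump four full strokes, pulled the latch 17 mm, and raised the tongue about 10 cm by the red grip, which is still held steadily; the packs and label roll were not touched.

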